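# Roll-check of printer feed rollers

### The arm

A 6-joint arm with a two-finger parallel gripper is mounted at the origin on the work surface. World frame = base frame: x ahead of the robot, y to its left, z up, the work surface at z = 0. Lengths are in m, angles in rad, forces in N, time in s.
With the tool pointing down it reaches from about 0.35 to 0.975 m from the base axis. Payload 4.9 kg.
Tool frame: the origin (TCP) lies midway between the tips of the shut fingers; the grasp point (between the pads) lies 19 mm behind it; y points along the fingers, z is the direction in which the jaws open and shut, and the axes are right-handed (so a half turn about y gives the same grasp; the last joint's range is limited). The gripper opens to 85 mm and grips with 20 to 120 N. Pads are 22 mm wide; open, the fingers measure 114 mm over their backs; the gripper's body (76 mm by 85 mm) begins 54 mm behind the grasp point. The pads swing forward as they close: fully open they stand 13 mm farther back than shut.
Start: joints at [1.021, 0.053, 1.613, -0, 1.476, -0.119], TCP at [0.261, 0.568, 0.231] pointing down, gripper open.
Joint ranges: [-3.01, 3.01], [-1.01, 2.22], [0.06, 2.58], [-1.02, 4.17], [0.09, 2.62], [-3.14, 3.14]. Speed limits (rad/s): [2.57, 2.57, 3.14, 3.14, 3.14, 3.14].

### API

Orientations are given as a unit quaternion [w, x, y, z].
In Python, from plant import * gives the robot as it stands.
- The arm moves only by the shell command python3 -m crank 'ROWS'. ROWS is JSON, a list that holds one entry, the list of rows, each a list of 5 numbers: the gripper command: -1 is shut, 1 is fully open, values between are in proportion, then the shift along the tool's x, y, z in cm, then the turn about the tool's y in degrees. In form: [[[jaw, dx, dy, dz, twist], ...]]. A call has 1 to 8 rows; each row shifts and turns the commanded pose from where the row before left it, along the tool's axes as they then stand; what a row does not reach is not made up. A row lasts 1/8 s, in which the tool goes at most 62.5 mm and 10.7 degrees, less where a joint would pass 70% of its speed; a pose out of reach is approached as far as the arm can. A call with a gripper value outside its range is refused whole. The fingers move at their own pace and stop on an object; the grip force is fixed at half the most. Time passes only in rows, so rows that do not move let the fingers close. It gives the time, the measured TCP pose, the force and the opening at its end, in the units of the state.
- state(): the state, without advancing time (a new reading comes with each control period).
- grab_frame(name): name is "scene" or "top"; returns a dict with "frame" (420x560x3 uint8, red, green, blue), "fx", "fy", "cx", "cy" (pixels), "D" ([k1, k2, p1, p2, k3] as OpenCV has them; the pictures are not rectified), "pose" (4x4, takes a point from camera to world coordinates). Camera axes: x right, y up, looking along -z (the intrinsics and any distortion apply to the point x, -y, -z); pixel columns grow to the right and rows downward; lengths in m; the calibration is good to about 2 mm. A picture is of the moment at which its call begins. There is no depth.
- job_done(): hands the job in, once; it reports no verdict.
The state is a dict: "time": time; "joint_pos": joint angles; "joint_vel": joint speeds; "joint_efforts": joint torques, N m; "tool_pos": TCP position; "tool_rot": TCP orientation; "contact_force": force on the tool from outside, world axes, zero at the start; "ft_torque": the same for the moment, N m; "gripper_width": opening from 0.0 (shut) to 1.0 (fully open).
Only numpy, scipy, OpenCV 4.12 (cv2) and the standard library are available. Lean on these libraries where they do the work, as an engineer would, in place of code of your own. Each camera call takes 0.05 s, during which the arm holds its last target.

### The job

Roll-check the four printer feed rollers waiting on the shelf of the stand: push every one of them over the crest onto the upper part of the ramp and let go, so that the round ones run down by themselves into the green catch tray at the foot while the worn ones stay lying on the ramp. Only when all four have been tried, sweep the worn ones sideways off the ramp's open edge into the red reject tray beside it. Push only - never lift a roller off the stand, never push a round one down the ramp - and leave the multimeter, bottle and solder spool where they are.

Things in the scene. Friction and masses are not known exactly. Their poses are not given: they have to be found in the camera images.
- stand: Fixed plywood roll-check stand, 430 mm wide (its y). Origin on the table under the middle of the crest; x points downhill, away from the robot (yaw varies), z up. Level shelf: x -85 to 0 mm, top 56 mm above the table. Rollers wait side by side on it, axes along y, centres 28 to 36 mm behind the crest, about 108 mm apart (gaps 30 mm or more).
- ramp_mid (a point): Middle of the white ramp's surface. The ramp runs from the crest (stand x 0, height 56 mm) evenly down to x 160 mm, height 25 mm (11 degrees); both side edges (stand y +-215 mm) are open, without walls. Friction of a worn roller on it is about 0.5 to 0.65, so it stays where it is left.
- catch_tray (a point): Centre of the floor of the green catch tray at the foot of the ramp, part of the stand: stand x 160 to 270 mm, 414 mm wide inside, floor 6 mm high, side walls 45 mm and end wall 50 mm high.
- reject_tray: Fixed red reject tray standing on the table against one open side of the ramp (left or right, it varies), 190 mm along the stand's x, 130 mm along its y, padded floor 12 mm and rim 26 mm above the table, walls 5 mm. Origin at the centre of its underside, 70 mm downhill of the crest; axes parallel to the stand's.
- roller_1: One of four look-alike feed rollers in varying order: black rubber, white hubs, 40 mm diameter, 70 mm long, 120 g. Origin mid-length on the axis, which is its own y. Two are round: they stay on the level shelf but roll down the ramp. Two are worn to a flat 30 mm wide, 13 mm below the axis; they start resting on it, hidden from above, slide when pushed and stay where left on the ramp.
- roller_2: One of four look-alike feed rollers in varying order: black rubber, white hubs, 40 mm diameter, 70 mm long, 120 g. Origin mid-length on the axis, which is its own y. Two are round: they stay on the level shelf but roll down the ramp. Two are worn to a flat 30 mm wide, 13 mm below the axis; they start resting on it, hidden from above, slide when pushed and stay where left on the ramp.
- roller_3: One of four look-alike feed rollers in varying order: black rubber, white hubs, 40 mm diameter, 70 mm long, 120 g. Origin mid-length on the axis, which is its own y. Two are round: they stay on the level shelf but roll down the ramp. Two are worn to a flat 30 mm wide, 13 mm below the axis; they start resting on it, hidden from above, slide when pushed and stay where left on the ramp.
- roller_4: One of four look-alike feed rollers in varying order: black rubber, white hubs, 40 mm diameter, 70 mm long, 120 g. Origin mid-length on the axis, which is its own y. Two are round: they stay on the level shelf but roll down the ramp. Two are worn to a flat 30 mm wide, 13 mm below the axis; they start resting on it, hidden from above, slide when pushed and stay where left on the ramp.
- multimeter: Bystander: orange multimeter lying flat on the table beside the ramp on the side opposite the reject tray, 150 x 85 x 38 mm (knob to 48 mm). Origin at the centre of its underside. Leave alone.
- cleaner_bottle: Bystander: white bottle with blue cap, 52 mm diameter, 130 mm tall, standing on the table behind the shelf near one of its ends. Origin at the centre of its underside. Leave alone.
- solder_spool: Bystander: spool of solder, 60 mm diameter, 58 mm tall, standing on the table behind the shelf near its other end. Origin at the centre of its underside. Leave alone.
Not all that is in view belongs to the job. Leave any orange look-alike of the roller_3 alone.

How it is judged:
On the way:
1. all four are tried: both round rollers lie in the green catch tray and both worn rollers lie on the ramp, let go and at rest (x of roller_1 in the frame of stand between 0.165 and 0.272 m and y of roller_1 in the frame of stand between -0.21 and 0.21 m and z of roller_1 in the frame of stand between 0 and 0.045 m and x of roller_3 in the frame of stand between 0.165 and 0.272 m and y of roller_3 in the frame of stand between -0.21 and 0.21 m and z of roller_3 in the frame of stand between 0 and 0.045 m and x of roller_2 in the frame of stand between 0.008 and 0.15 m and y of roller_2 in the frame of stand between -0.215 and 0.215 m and z of roller_2 in the frame of stand between 0.03 and 0.095 m and contact force between each of roller_2, roller_4 and the fingers below 0.1 N and contact force between each of roller_2, roller_4 and the arm below 0.1 N and x of roller_4 in the frame of stand between 0.008 and 0.15 m and y of roller_4 in the frame of stand between -0.215 and 0.215 m and z of roller_4 in the frame of stand between 0.03 and 0.095 m and linear speed of each of roller_2, roller_4 below 0.02 m/s and angular speed of each of roller_2, roller_4 below 0.4 rad/s), for 0.2 s.
At the end, for the whole second after the job is handed in: Both round rollers lie in the green catch tray (centres between its walls, below 45 mm), both worn rollers lie in the red reject tray (centres between its walls, below 80 mm, one may lie on the other), all at rest (x of roller_1 in the frame of stand between 0.165 and 0.272 m and y of roller_1 in the frame of stand between -0.21 and 0.21 m and z of roller_1 in the frame of stand between 0 and 0.045 m and x of roller_3 in the frame of stand between 0.165 and 0.272 m and y of roller_3 in the frame of stand between -0.21 and 0.21 m and z of roller_3 in the frame of stand between 0 and 0.045 m and x of roller_2 in the frame of reject_tray between -0.09 and 0.09 m and y of roller_2 in the frame of reject_tray between -0.062 and 0.062 m and z of roller_2 in the frame of reject_tray between 0 and 0.08 m and x of roller_4 in the frame of reject_tray between -0.09 and 0.09 m and y of roller_4 in the frame of reject_tray between -0.062 and 0.062 m and z of roller_4 in the frame of reject_tray between 0 and 0.08 m and linear speed of each of roller_1, roller_3, roller_2, roller_4 below 0.02 m/s and angular speed of each of roller_1, roller_3, roller_2, roller_4 below 0.4 rad/s); the robot touches nothing.
It fails at once if a round roller is pushed by the robot more than 90 mm past the crest ((x of roller_1 in the frame of stand above 0.09 m and (contact force between roller_1 and the fingers above 0.3 N or contact force between roller_1 and the arm above 0.3 N)) or (x of roller_3 in the frame of stand above 0.09 m and (contact force between roller_3 and the fingers above 0.3 N or contact force between roller_3 and the arm above 0.3 N))).
It fails at once if a roller is lifted (its centre more than 115 mm above the table) (height (world z) of any of roller_1, roller_3, roller_2, roller_4 above 0.115 m).
It fails at once if the multimeter, bottle or spool is moved more than 20 mm or tipped (distance of any of multimeter, cleaner_bottle, solder_spool from where it was at the start of the episode above 0.02 m or angle between any of multimeter, cleaner_bottle, solder_spool's own z axis and vertical above 0.3 rad).
It also fails if it takes over 72 s, if anything falls off the work surface, if the arm or the gripper's body presses on something with over 40 N, if the wrist force passes 120 N, or if a joint passes its speed limit or range.

## Working session

There is one attempt and no reset: what is moved stays moved. The work goes in short steps, Python scripts to look and compute and a shell command to move; the robot and the scene stay as the last step left them, time stands still between calls to the robot, and variables do not carry over. Pictures are saved under pics/ and viewed, and the job is handed in when it is done.

```bash
ls; mkdir -p pics; python3 - <<'E'
from plant import *
import cv2
print(state())
for n in("scene","top"):
    f=grab_frame(n); cv2.imwrite(f"pics/{n}0.png",f["frame"][:,:,::-1]); print(n,f["fx"],f["fy"],f["cx"],f["cy"],f["D"],f["pose"])
E
```

```text
pics
{'time': 0.0, 'joint_pos': array([ 1.02106470e+00,  5.33729699e-02,  1.61429231e+00, -8.42531670e-06,
        1.47599416e+00, -1.18979581e-01]), 'joint_vel': array([ 0.00138414, -0.00087363,  0.00078012,  0.00128653, -0.00053164,
       -0.00237248]), 'joint_efforts': array([ 2.83047648e-04, -3.93656337e+01, -3.70189762e+01, -7.70815041e-05,
        6.67728775e-03, -1.45015076e-05]), 'tool_pos': array([0.26063478, 0.56737864, 0.23005404]), 'tool_rot': array([-0.69007832,  0.69146078, -0.1513558 ,  0.15088182]), 'contact_force': array([0.83007087, 1.00287295, 0.707709  ]), 'ft_torque': array([-0.0103769 ,  0.09472454, -0.03898399]), 'gripper_width': 0.9957482020796259}
scene 423.81308400385024 423.81308400385024 274.8262250777847 208.2718433040039 [0.00711289 0.         0.         0.         0.        ] [[-0.85711727 -0.43052099  0.28284564  0.78115228]
 [ 0.51510997 -0.71998015  0.46507022  0.45278372]
 [ 0.00342076  0.54431633  0.83887307  0.85641378]
 [ 0.          0.          0.          1.        ]]
top 444.594612942399 444.594612942399 284.46897439740565 212.1612335594939 [-0.01401592  0.          0.          0.          0.        ] [[ 0.02401301  0.99435697 -0.10333248  0.41305873]
 [-0.99933893  0.0266977   0.02467672  0.02192872]
 [ 0.02729621  0.10267161  0.99434072  1.05418103]
 [ 0.          0.          0.          1.        ]]
```

View pics/scene0.png

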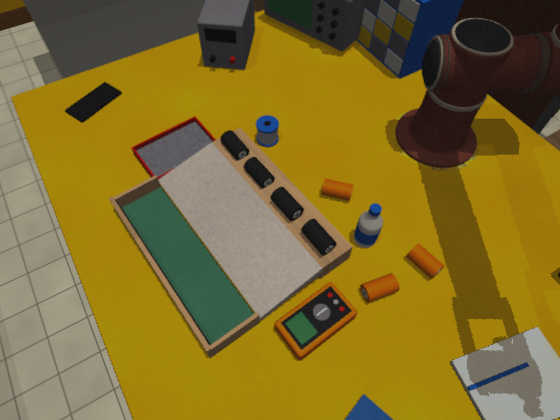

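View pics/top0.png

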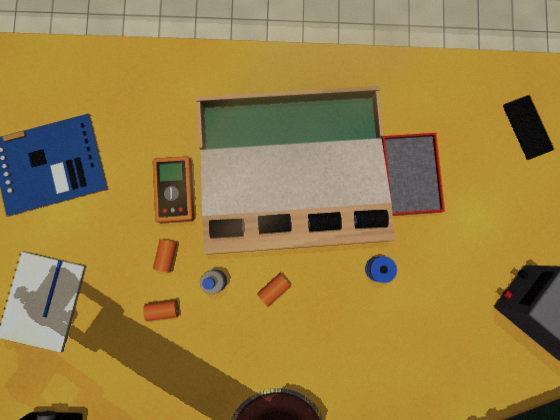

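```bash
cat > h.py <<'E'
from plant import *
import cv2, numpy as np
from scipy.spatial.transform import Rotation as R
def cast(f,pts,z):
    K=np.array([[f["fx"],0,f["cx"]],[0,f["fy"],f["cy"]],[0,0,1]]);P=np.array(f["pose"])
    n=cv2.undistortPoints(np.array(pts,float).reshape(-1,1,2),K,np.array(f["D"],float)).reshape(-1,2)
    d=np.c_[n[:,0],-n[:,1],-np.ones(len(n))]@P[:3,:3].T
    o=P[:3,3]; s=(np.broadcast_to(z,len(n))-o[2])/d[:,2]
    return o+d*s[:,None]
def proj(f,X):
    P=np.array(f["pose"]);K=np.array([[f["fx"],0,f["cx"]],[0,f["fy"],f["cy"]],[0,0,1]])
    c=(np.array(X,float).reshape(-1,3)-P[:3,3])@P[:3,:3]; c=c*[1,-1,-1]
    return cv2.projectPoints(c,np.zeros(3),np.zeros(3),K,np.array(f["D"],float))[0].reshape(-1,2)
def masks(im):
    h=cv2.cvtColor(im,cv2.COLOR_RGB2HSV);return h
def blobs(m,amin):
    m=cv2.morphologyEx(m.astype(np.uint8)*255,cv2.MORPH_OPEN,np.ones((3,3)))
    c,_=cv2.findContours(m,cv2.RETR_EXTERNAL,cv2.CHAIN_APPROX_NONE)
    return [k for k in c if cv2.contourArea(k)>amin]
E
python3 - <<'E'
from h import *
f=grab_frame("top"); h=masks(f["frame"])
for p in [(300,180),(280,120),(300,240),(226,228),(410,170),(410,135)]: print(p,f["frame"][p[1],p[0]],h[p[1],p[0]])
H,S,V=cv2.split(h)
for nm,m in (("white",(S<60)&(V>110)),("dark",(V<70)),("green",(H>60)&(H<95)&(S>70)),("red",((H<4)|(H>175))&(S>150)&(V>90))):
    for c in blobs(m,150):
        r=cv2.minAreaRect(c); x,y=r[0]
        print(nm,cv2.contourArea(c),np.round(r[0],1),np.round(r[1],1),round(r[2],1),np.round(cv2.boxPoints(r)).tolist())
E
```

```text
(300, 180) [179 168 151] [ 18  40 179]
(280, 120) [74 99 73] [59 67 99]
(300, 240) [180 149 105] [ 18 106 180]
(226, 228) [63 52 40] [16 93 63]
(410, 170) [100  97 101] [143  10 101]
(410, 135) [151  28  26] [  0 211 151]
white 162.5 [212.9 281.3] [22.2 18.2] 70.3 [[201.0, 274.0], [218.0, 268.0], [225.0, 289.0], [208.0, 295.0]]
white 5269.5 [ 40.6 301.2] [65.1 91.4] 15.4 [[-3.0, 337.0], [21.0, 249.0], [84.0, 266.0], [60.0, 354.0]]
white 338.5 [ 59.4 177.6] [29.2 13.1] 77.2 [[50.0, 165.0], [63.0, 162.0], [69.0, 190.0], [56.0, 193.0]]
white 11972.5 [293.8 175.6] [ 66.7 188.7] 86.0 [[197.0, 149.0], [386.0, 136.0], [390.0, 202.0], [202.0, 215.0]]
white 21939.5 [279.5  25.5] [ 51. 559.] 90.0 [[-0.0, 0.0], [559.0, 0.0], [559.0, 51.0], [0.0, 51.0]]
dark 383.0 [ 51.5 415. ] [61.  8.] -0.0 [[21.0, 419.0], [21.0, 411.0], [82.0, 411.0], [82.0, 419.0]]
dark 568.5 [532.5 409. ] [20. 53.] 90.0 [[506.0, 399.0], [559.0, 399.0], [559.0, 419.0], [506.0, 419.0]]
dark 1720.5 [278. 404.] [30. 84.] 90.0 [[236.0, 389.0], [320.0, 389.0], [320.0, 419.0], [236.0, 419.0]]
dark 2678.0 [527. 312.] [94. 64.] 90.0
[... 525 characters left out ...]
90.0 [[158.0, 181.0], [186.0, 181.0], [186.0, 215.0], [158.0, 215.0]]
dark 161.0 [ 71.6 174. ] [29.8  6.5] 76.0 [[65.0, 160.0], [71.0, 159.0], [78.0, 188.0], [72.0, 189.0]]
dark 153.0 [ 80.  171.9] [29.8  6.4] 76.6 [[73.0, 158.0], [80.0, 157.0], [87.0, 186.0], [80.0, 187.0]]
dark 213.0 [ 37.1 157.9] [15.3 16.2] 76.0 [[27.0, 152.0], [43.0, 148.0], [47.0, 163.0], [31.0, 167.0]]
dark 1655.0 [527.9 126.9] [61.3 29. ] 65.8 [[502.0, 105.0], [528.0, 93.0], [554.0, 149.0], [527.0, 161.0]]
dark 831.0 [286.2  98.9] [ 12.3 172. ] 84.5 [[200.0, 101.0], [371.0, 85.0], [372.0, 97.0], [201.0, 113.0]]
green 556.0 [350.  128.7] [20.5 49.2] 85.6 [[325.0, 120.0], [374.0, 117.0], [375.0, 137.0], [326.0, 141.0]]
```

```bash
python3 - <<'E'
from h import *
f=grab_frame("top"); a=f["frame"][80:270,190:450]
cv2.imwrite("pics/crop1.png",cv2.resize(a[:,:,::-1],None,fx=3,fy=3,interpolation=cv2.INTER_CUBIC))
E
```

```text
(no output)
```

View pics/crop1.png

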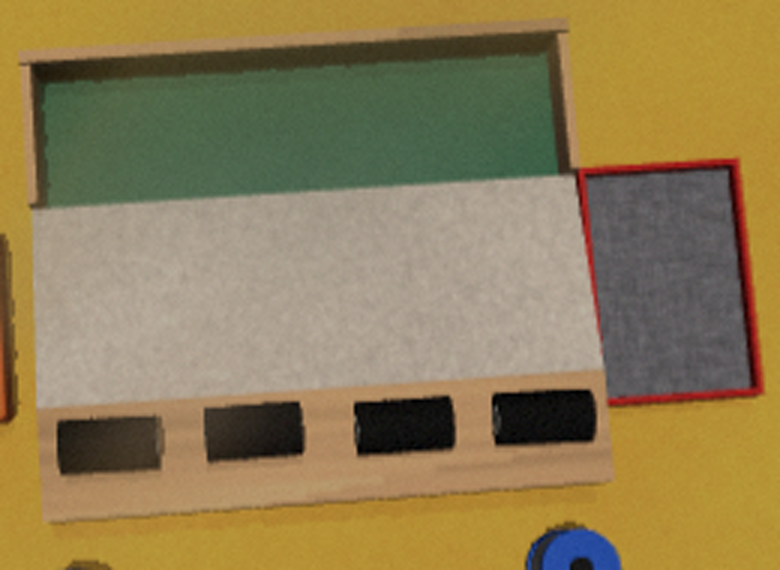

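```bash
python3 - <<'E'
from h import *
f=grab_frame("top")
c=lambda p:(np.array(p)+.5)/3-.5+[190,80]
L,Rr=cast(f,[c((38,408)),c((606,371))],.056)
rl,rr=cast(f,[c((48,521)),c((613,480))],.056)
fl,fr=cast(f,[c((34,206)),c((580,175))],.025)
for n in "L Rr rl rr fl fr".split(): print(n,np.round(eval(n),4))
print("width",np.linalg.norm(L-Rr),np.linalg.norm(rl-rr),np.linalg.norm(fl-fr))
pts=[(L,0,.215),(Rr,0,-.215),(rl,-.085,.215),(rr,-.085,-.215),(fl,.16,.215),(fr,.16,-.215)]
W=np.array([p[0][:2] for p in pts]);S=np.array([p[1:] for p in pts])
wm,sm=W.mean(0),S.mean(0);A=(S-sm).T@(W-wm);th=np.arctan2(A[0,1]-A[1,0],A[0,0]+A[1,1])
Rm=np.array([[np.cos(th),-np.sin(th)],[np.sin(th),np.cos(th)]]);t=wm-Rm@sm
print("yaw",np.degrees(th),"t",t,"res mm",np.round(1000*(W-(S@Rm.T+t)),1).tolist())
T=np.r_[t,th];np.save("stand.npy",T)
u=lambda X:(np.asarray(X)[:,:2]-t)@Rm
for z in(.08,):
  w=cast(f,[(225.3,228),(274.1,223.2),(324.6,221.4),(371,218.5)],z)
  print(z,np.round(w,3).tolist(),np.round(u(w),3).tolist())
rt=cast(f,[c(p) for p in[(579,170),(739,160),(763,393),(608,402)]],.026);print("tray",np.round(rt,3).tolist(),np.round(u(rt),3).tolist())
# others
for n,p,z in(("bottle",(210,282),.13),("spool",(382,269),.058),("mm",(172,190),.04)):
  w=cast(f,[p],z);print(n,np.round(w,3),np.round(u(w),3))
w=cast(f,[(165,255),(161,310),(274,290)],.02);print("orange",np.round(w,3).tolist(),np.round(u(w),3).tolist())
s=state();print(R.from_quat(s["tool_rot"],scalar_first=True).as_matrix().round(3))
# overlay scene check
g=grab_frame("scene");im=g["frame"][:,:,::-1].copy()
for x,y,z in[(0,.215,.056),(0,-.215,.056),(-.085,.215,.056),(-.085,-.215,.056),(.16,.215,.025),(.16,-.215,.025)]:
  X=np.r_[Rm@[x,y]+t,z];q=proj(g,X)[0];cv2.circle(im,tuple(int(v) for v in q),3,(255,0,255),1)
cv2.imwrite("pics/ov1.png",im)
E
```

```text
L [0.5039 0.1814 0.056 ]
Rr [ 0.5436 -0.2467  0.056 ]
rl [0.4199 0.1704 0.056 ]
rr [ 0.4609 -0.252   0.056 ]
fl [0.6657 0.1964 0.025 ]
fr [ 0.7042 -0.2345  0.025 ]
width 0.42998588671543686 0.42440752785590746 0.43257074623932934
yaw 5.265039182363627 t [ 0.5248069  -0.03311182] res mm [[-1.2, 0.4], [-1.0, 0.5], [-0.5, -2.7], [1.0, 3.0], [1.3, 0.7], [0.3, -1.9]]
0.08 [[0.476, 0.126, 0.08], [0.489, 0.02, 0.08], [0.496, -0.091, 0.08], [0.505, -0.194, 0.08]] [[-0.034, 0.163], [-0.03, 0.056], [-0.034, -0.055], [-0.034, -0.159]]
tray [[0.708, -0.233, 0.026], [0.72, -0.362, 0.026], [0.534, -0.379, 0.026], [0.523, -0.256, 0.026]] [[0.164, -0.216], [0.165, -0.346], [-0.023, -0.345], [-0.022, -0.222]]
bottle [[0.361 0.148 0.13 ]] [[-0.146  0.196]]
spool [[ 0.395 -0.224  0.058]] [[-0.147 -0.178]]
mm [[0.563 0.256 0.04 ]] [[0.064 0.284]]
orange [[0.414, 0.269, 0.02], [0.289, 0.272, 0.02], [0.34, 0.016, 0.02]] [[-0.083, 0.311], [-0.206, 0.325], [-0.179, 0.066]]
[[ 0.909 -0.     0.418]
 [-0.418 -0.001  0.909]
 [-0.    -1.    -0.001]]
```

View pics/ov1.png

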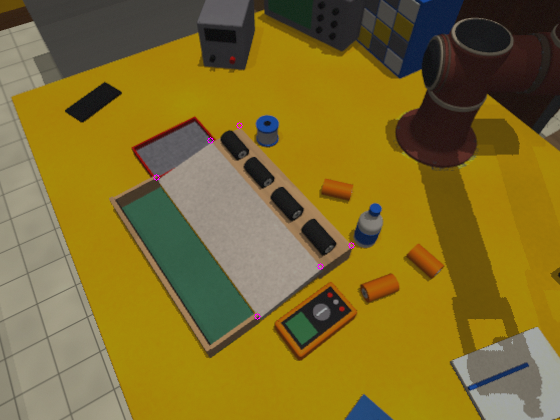

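The rollers are the four black cylinders on the shelf, in the top view at (226,228), (275,223), (325,221) and (371,219). Four things could be mistaken for them: the orange cylinders at (165,255), (161,310) and (274,290), and the black phone at (528,127). I leave all of those alone. The crop confirms the four black ones on the shelf. The stand fit has residuals of 3 mm or less, the width comes out at 430 mm, and roller x is -30 to -34 mm, which agrees with the description.

First I twist the tool to line up with the stand and half-close the jaw, so each push has two contact points.

```bash
cat >> h.py <<'E'
T=np.load("stand.npy");Rm=np.array([[np.cos(T[2]),-np.sin(T[2])],[np.sin(T[2]),np.cos(T[2])]])
def st(X): X=np.atleast_2d(X); return np.c_[(X[:,:2]-T[:2])@Rm,X[:,2]]
def where(target=None):
    s=state();p=st(s["tool_pos"])[0];M=R.from_quat(s["tool_rot"],scalar_first=True).as_matrix()
    yaw=np.degrees(np.arctan2(M[1,0],M[0,0])-T[2])
    print("t%.2f stand xyz mm"%s["time"],np.round(1000*p,1),"twist needed %.1f"%yaw,"w%.2f"%s["gripper_width"],"F",np.round(s["contact_force"],1))
    if target is not None:
        d=np.array(target)-p; w=np.r_[Rm@d[:2],d[2]]; print("tool cm",np.round(100*M.T@w,2))
E
python3 -m crank '[[[-0.2,0,0,0,-10],[-0.2,0,0,0,-10],[-0.2,0,0,0,-10],[-0.2,0,0,0,0]]]'
python3 -c "
from h import *
where((-.072,.163,.16))"
```

```text
time: 0.8
tool_pos: [0.261, 0.5678, 0.2312]
tool_rot: [-0.706, 0.706, 0.032, -0.032]
contact_force: [-0.1, -0.2, 0.1]
gripper_width: 0.401
t0.80 stand xyz mm [-207.6  622.6  231.2] twist needed -0.1 w0.40 F [-0.1 -0.2  0.1]
tool cm [ 13.61   7.12 -45.95]
```

```bash
python3 -m crank '[[[-0.2,1.7,0.5,-5,0],[-0.2,1.7,0.5,-5,0],[-0.2,1.7,0.8,-5,0],[-0.2,1.7,1,-5,0],[-0.2,1.7,1,-5,0],[-0.2,1.7,1,-5,0],[-0.2,1.7,1,-5,0],[-0.2,1.7,1,-5,0]]]'
python3 -c "
from h import *
where((-.072,.163,.066))"
```

```text
time: 1.8
tool_pos: [0.434, 0.1806, 0.1633]
tool_rot: [0.706, -0.706, -0.032, 0.031]
contact_force: [1.2, 0.5, 0.0]
gripper_width: 0.401
t1.80 stand xyz mm [-70.8 221.2 163.3] twist needed -0.1 w0.40 F [1.2 0.5 0. ]
tool cm [-0.12  9.73 -5.82]
```

```bash
python3 -m crank '[[[-0.2,0,0,-3,0],[-0.2,-0.1,0,-2.8,0],[-0.2,0,3,0,0],[-0.2,0,0,0,0]]]'
python3 -c "
from h import *
where((-.072,.163,.066))
for n in('top','scene'):
    f=grab_frame(n);cv2.imwrite('pics/%s2.png'%n,f['frame'][:,:,::-1])"
```

```text
time: 2.3
tool_pos: [0.436, 0.1238, 0.1311]
tool_rot: [-0.706, 0.706, 0.03, -0.033]
contact_force: [-0.8, -0.3, -0.8]
gripper_width: 0.399
t2.30 stand xyz mm [-74.  164.4 131.1] twist needed -0.1 w0.40 F [-0.8 -0.3 -0.8]
tool cm [ 0.23  6.51 -0.14]
```

View pics/scene2.png

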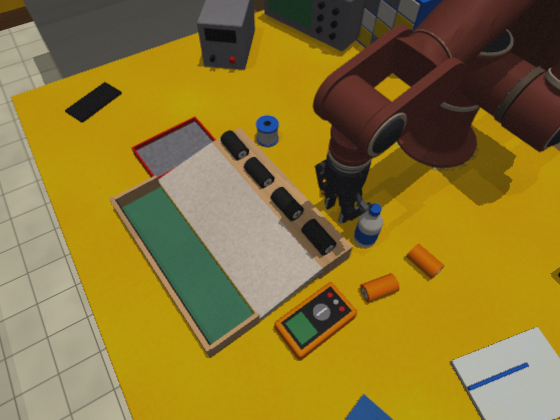

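View pics/top2.png

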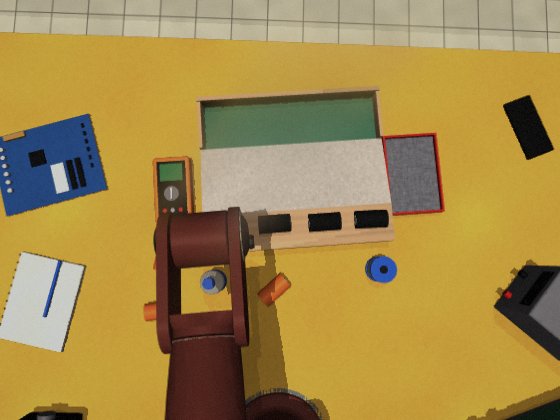

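The scene view shows the fingertips at about (350,212), between the leftmost roller at (318,237) and the bottle at (370,228), so the bottle is clear. I descend and then push.

```bash
python3 -m crank '[[[-0.2,0.2,2,0,0],[-0.2,0,2,0,0],[-0.2,0,2.0,0,0],[-0.2,0,0.6,0,0],[-0.2,0.5,0,0,0],[-0.2,0,0,0,0]]]'
python3 -c "
from h import *
where((.014,.163,.06))"
```

```text
time: 3.15
tool_pos: [0.4462, 0.1253, 0.0688]
tool_rot: [0.706, -0.706, -0.034, 0.032]
contact_force: [0.9, -0.5, 0.7]
gripper_width: 0.402
t3.15 stand xyz mm [-63.7 164.9  68.8] twist needed 0.1 w0.40 F [ 0.9 -0.5  0.7]
tool cm [ 7.77  0.9  -0.2 ]
```

```bash
python3 -m crank '[[[-0.2,0.6,0.5,0,0],[-0.2,0.8,0,0,0],[-0.2,0.8,0,0,0],[-0.2,0.8,0,0,0],[-0.2,0.8,0,0,0],[-0.2,0.8,0,0,0],[-0.2,0.8,0,0,0],[-0.2,0.8,0,0,0]]]'
python3 -c "
from h import *
where((.014,.163,.06))
for n in('scene',):
    f=grab_frame(n);cv2.imwrite('pics/%s3.png'%n,f['frame'][:,:,::-1])"
```

```text
time: 4.15
tool_pos: [0.5071, 0.1308, 0.0623]
tool_rot: [0.706, -0.706, -0.033, 0.033]
contact_force: [-0.5, -1.0, 0.9]
gripper_width: 0.399
t4.15 stand xyz mm [ -2.6 164.8  62.3] twist needed 0.1 w0.40 F [-0.5 -1.   0.9]
tool cm [ 1.66  0.23 -0.19]
```

View pics/scene3.png

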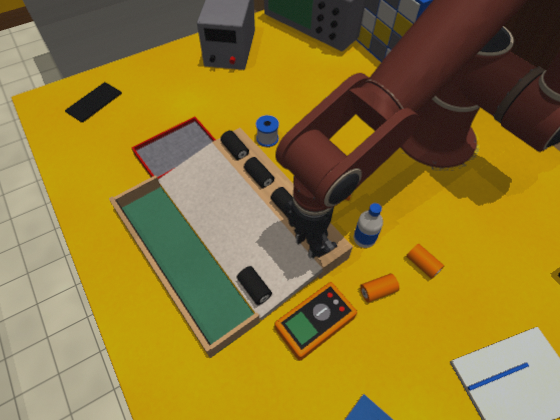

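The first roller rolled away by itself and is at (254,285) in the scene view, so it is round. On to the second.

```bash
python3 -m crank '[[[-0.2,-1,-3,0,0],[-0.2,-2,-3,0,0],[-0.2,-2,-1,-3,0],[-0.2,-1.6,0,-4,0],[-0.2,0,0,-3.8,0],[-0.2,0,3,0,0],[-0.2,0,2.5,0,0],[-0.2,0,0,0,0]]]'
python3 -c "
from h import *
where((-.068,.056,.062))
for n in('scene',):
    f=grab_frame(n);cv2.imwrite('pics/%s4.png'%n,f['frame'][:,:,::-1])"
```

```text
time: 5.2
tool_pos: [0.4489, 0.0172, 0.0752]
tool_rot: [0.707, -0.706, -0.031, 0.034]
contact_force: [-0.8, 0.4, 0.2]
gripper_width: 0.398
t5.20 stand xyz mm [-70.9  57.1  75.2] twist needed 0.0 w0.40 F [-0.8  0.4  0.2]
tool cm [ 0.3   1.32 -0.11]
```

View pics/scene4.png

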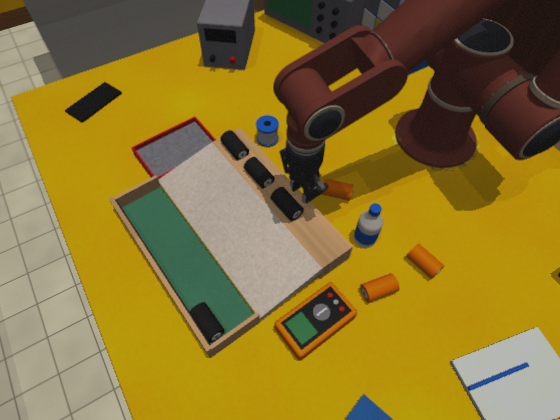

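The first roller lies in the green tray at (207,322), and the fingers are behind the second at (288,204). I descend and push.

```bash
python3 -m crank '[[[-0.2,0,1.3,0,0],[-0.2,0.9,0,0,0],[-0.2,1,0,0,0],[-0.2,1,0,0,0],[-0.2,1,0,0,0],[-0.2,1,0,0,0],[-0.2,1,0,0,0],[-0.2,0.9,0,0,0]]]'
python3 -c "
from h import *
where((.014,.056,.06))
for n in('scene',):
    f=grab_frame(n);cv2.imwrite('pics/%s5.png'%n,f['frame'][:,:,::-1])"
```

```text
time: 6.25
tool_pos: [0.5192, 0.0235, 0.0643]
tool_rot: [0.706, -0.706, -0.033, 0.033]
contact_force: [0.5, -0.2, -0.0]
gripper_width: 0.4
t6.25 stand xyz mm [-0.4 56.8 64.3] twist needed 0.1 w0.40 F [ 0.5 -0.2 -0. ]
tool cm [ 1.44  0.43 -0.09]
```

View pics/scene5.png

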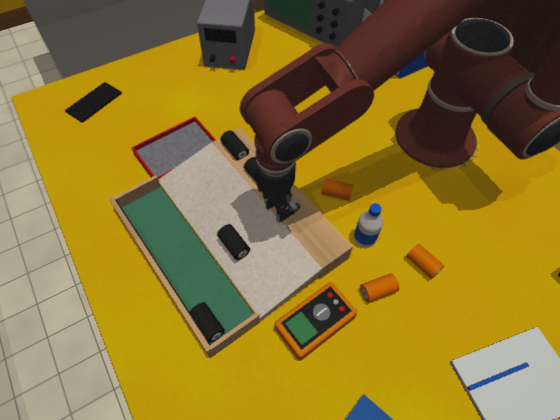

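The second is rolling down freely at (233,242), so it is round too. That should make the other two the worn ones. Next is the third.

```bash
python3 -m crank '[[[-0.2,-1,-3,0,0],[-0.2,-2,-3,0,0],[-0.2,-2,-0.5,-3,0],[-0.2,-2,0,-4,0],[-0.2,0,0,-4.2,0],[-0.2,0,3,0,0],[-0.2,0,3,0,0],[-0.2,0,0.5,0,0]]]'
python3 -c "
from h import *
where((-.072,-.055,.062))
for n in('scene',):
    f=grab_frame(n);cv2.imwrite('pics/%s6.png'%n,f['frame'][:,:,::-1])"
```

```text
time: 7.3
tool_pos: [0.4574, -0.094, 0.062]
tool_rot: [0.707, -0.706, -0.031, 0.034]
contact_force: [0.6, 1.0, 0.6]
gripper_width: 0.399
t7.30 stand xyz mm [-72.7 -54.5  62. ] twist needed 0.0 w0.40 F [0.6 1.  0.6]
tool cm [ 0.07  0.   -0.05]
```

View pics/scene6.png

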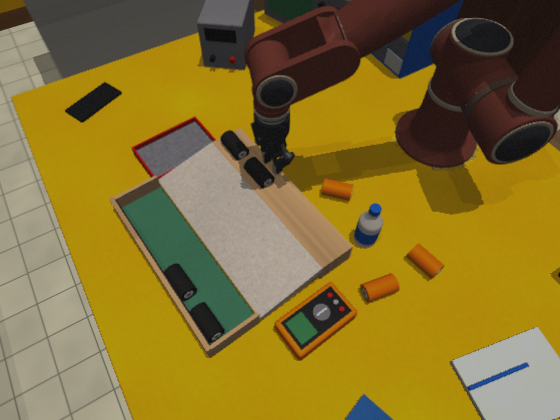

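Both round rollers are now in the catch tray, at (180,280) and (207,322). I push the third, following the slope down past the crest.

```bash
python3 -m crank '[[[-0.2,0.9,0,0,0],[-0.2,1,0,0,0],[-0.2,1,0,0,0],[-0.2,1,0,0,0],[-0.2,1,0,0,0],[-0.2,0.9,0,0,0],[-0.2,0.9,0,0,0],[-0.2,0.9,0,0,0]]]'
python3 -c "
from h import *
where((.074,-.055,.05))
for n in('scene',):
    f=grab_frame(n);cv2.imwrite('pics/%s7.png'%n,f['frame'][:,:,::-1])"
```

```text
time: 8.35
tool_pos: [0.5355, -0.0875, 0.0642]
tool_rot: [0.706, -0.706, -0.033, 0.033]
contact_force: [-0.0, -0.4, 0.4]
gripper_width: 0.4
t8.35 stand xyz mm [  5.6 -55.1  64.2] twist needed 0.1 w0.40 F [-0.  -0.4  0.4]
tool cm [6.84 1.42 0.01]
```

View pics/scene7.png

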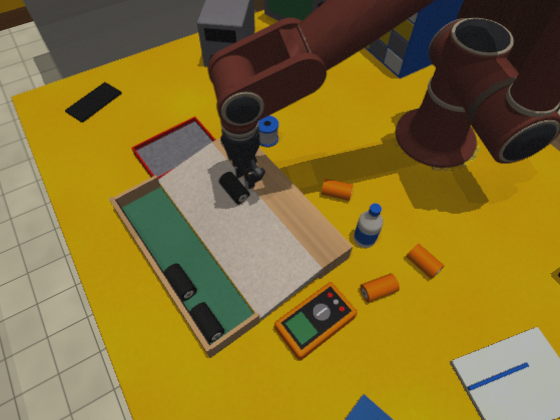

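The third is still in front of the fingers at (235,188), so it is worn. I push it on to x ≈ 0.095, down the slope.

```bash
python3 -m crank '[[[-0.2,0.8,0.2,0,0],[-0.2,0.8,0.2,0,0],[-0.2,0.8,0.2,0,0],[-0.2,0.8,0.2,0,0],[-0.2,0.8,0.15,0,0],[-0.2,0.8,0.15,0,0],[-0.2,0.8,0.1,0,0],[-0.2,0,0,0,0]]]'
python3 -c "
from h import *
where((.064,-.055,.05))
for n in('scene',):
    f=grab_frame(n);cv2.imwrite('pics/%s8.png'%n,f['frame'][:,:,::-1])"
```

```text
time: 9.4
tool_pos: [0.5913, -0.0823, 0.0524]
tool_rot: [-0.706, 0.706, 0.033, -0.033]
contact_force: [0.3, -0.2, 0.3]
gripper_width: 0.402
t9.40 stand xyz mm [ 61.7 -55.1  52.4] twist needed 0.1 w0.40 F [ 0.3 -0.2  0.3]
tool cm [0.23 0.24 0.01]
```

View pics/scene8.png

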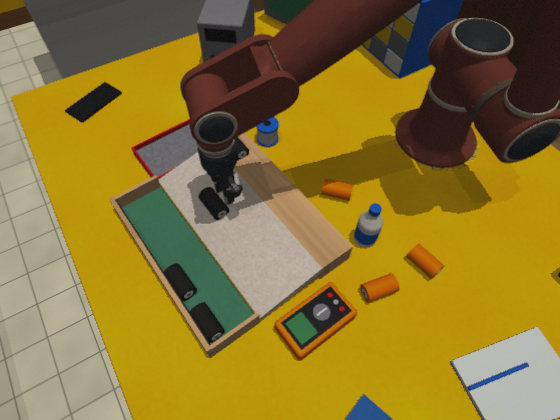

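```bash
python3 -m crank '[[[-0.2,-0.8,-2,0,0],[-0.2,-1.6,-4,0,0],[-0.2,-4,-2,0,0],[-0.2,-4,-0.5,-3,0],[-0.2,-3,0,-4,0],[-0.2,0,0,-3.4,0],[-0.2,0,3,0,0],[-0.2,0,0,0,0]]]'
python3 -c "
from h import *
where((-.072,-.159,.062))
for n in('scene','top'):
    f=grab_frame(n);cv2.imwrite('pics/%s9.png'%n,f['frame'][:,:,::-1])"
```

```text
time: 10.45
tool_pos: [0.4649, -0.1976, 0.105]
tool_rot: [0.707, -0.705, -0.031, 0.034]
contact_force: [-0.6, 0.3, -0.3]
gripper_width: 0.4
t10.45 stand xyz mm [ -74.8 -158.3  105. ] twist needed 0.0 w0.40 F [-0.6  0.3 -0.3]
tool cm [ 0.29  4.3  -0.08]
```

View pics/scene9.png

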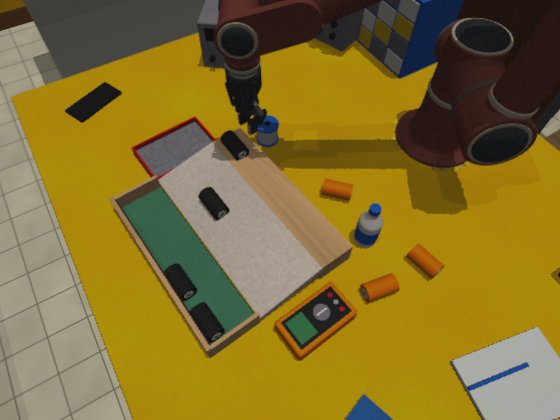

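View pics/top9.png

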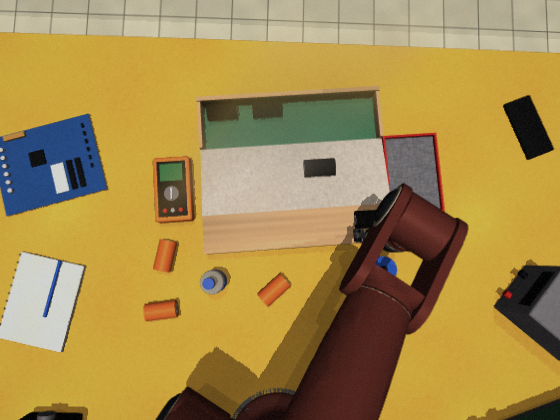

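The third stays at (319,168) in the top view, straight on the ramp. The fingers are behind the fourth. I descend and push it to about x 0.04.

```bash
python3 -m crank '[[[-0.2,0.2,2,0,0],[-0.2,0,2.2,0,0],[-0.2,0.9,0,0,0],[-0.2,1,0,0,0],[-0.2,1,0,0,0],[-0.2,1,0,0,0],[-0.2,1,0,0,0],[-0.2,0.9,0,0,0]]]'
python3 -c "
from h import *
where((.01,-.159,.06))"
python3 -m crank '[[[-0.2,0.8,0,0,0],[-0.2,0.8,0,0,0],[-0.2,0.7,0.1,0,0],[-0.2,0.5,0.1,0,0],[-0.2,0,0,0,0]]]'
python3 -c "
from h import *
where((.01,-.159,.06))
for n in('scene',):
    f=grab_frame(n);cv2.imwrite('pics/%s10.png'%n,f['frame'][:,:,::-1])"
```

```text
time: 11.55
tool_pos: [0.5274, -0.1927, 0.0654]
tool_rot: [-0.706, 0.706, 0.033, -0.033]
contact_force: [-0.4, 0.2, -0.5]
gripper_width: 0.398
t11.55 stand xyz mm [ -12.1 -159.2   65.4] twist needed 0.1 w0.40 F [-0.4  0.2 -0.5]
tool cm [2.21 0.54 0.01]
time: 12.18
tool_pos: [0.5548, -0.1901, 0.0632]
tool_rot: [0.706, -0.706, -0.033, 0.033]
contact_force: [-0.2, -0.3, 0.7]
gripper_width: 0.398
t12.18 stand xyz mm [  15.5 -159.1   63.2] twist needed 0.1 w0.40 F [-0.2 -0.3  0.7]
tool cm [-0.55  0.32  0.01]
```

View pics/scene10.png

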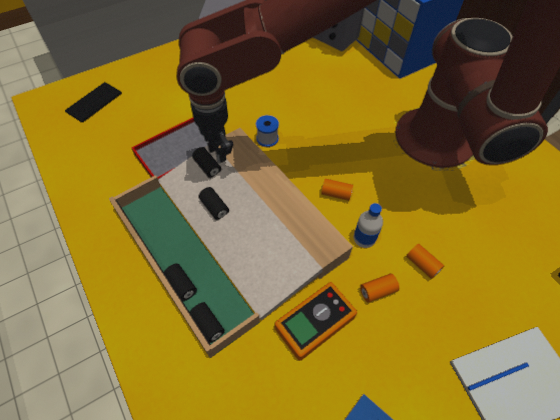

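The fourth also stays, at (207,163). I retract, wait, and measure all four.

```bash
python3 -m crank '[[[-0.2,-1,-2,0,0],[-1,-1.5,-5,0,0],[-1,-1,-5,0,0],[-1,0,-3,4,0],[-1,0,0,5,0],[-1,0,0,5,0],[-1,0,0,0,0],[-1,0,0,0,0]]]'
python3 - <<'E'
from h import *
where((.045,-.1,.1))
for n in('scene','top'):
    f=grab_frame(n);cv2.imwrite('pics/%s11.png'%n,f['frame'][:,:,::-1])
    H,S,V=cv2.split(masks(f['frame']))
    for c in blobs(V<60,100):
        r=cv2.minAreaRect(c)
        if cv2.contourArea(c)>1000: continue
        q=st(cast(f,[r[0]],.06))[0]
        if -.05<q[0]<.3 and abs(q[1])<.23:
            for _ in range(5):
                z=.056-.031*q[0]/.16+.017 if q[0]<.155 else .03
                q=st(cast(f,[r[0]],z))[0]
            print(n,np.round(r[0]),np.round(r[1]),round(r[2]),np.round(q,3))
E
```

```text
time: 13.22
tool_pos: [0.5066, -0.0543, 0.2134]
tool_rot: [-0.706, 0.707, 0.033, -0.033]
contact_force: [0.6, 0.7, -0.1]
gripper_width: -0.001
t13.22 stand xyz mm [-20.  -19.5 213.4] twist needed 0.1 w-0.00 F [ 0.6  0.7 -0.1]
tool cm [ 6.49 11.34 -8.05]
scene [206. 321.] [39. 20.] 56 [0.248 0.165 0.03 ]
scene [180. 281.] [38. 19.] 56 [0.248 0.059 0.03 ]
scene [213. 202.] [33. 17.] 51 [ 0.095 -0.054  0.055]
scene [206. 162.] [31. 16.] 51 [ 0.049 -0.159  0.064]
top [208. 109.] [16. 15.] 90 [0.254 0.193 0.03 ]
```

View pics/top11.png

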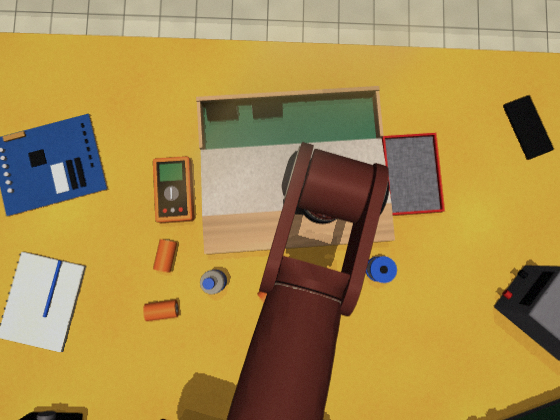

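View pics/scene11.png

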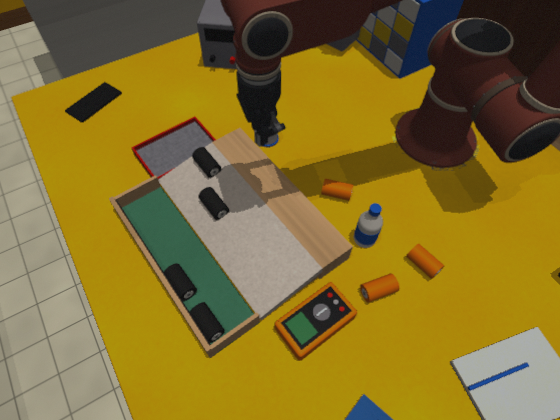

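The milestone state holds. The round rollers are at (0.248,0.165) and (0.248,0.059) in the catch tray; the worn ones lie still on the ramp at (0.095,-0.054) and (0.049,-0.159), released. Now I sweep the nearer one, the fourth, toward −y with the fingers shut.

```bash
python3 -m crank '[[[-1,2.2,2,-2,0],[-1,2.2,2,-3,0],[-1,2.3,3,-2.8,0],[-1,0,3.5,0,0],[-1,0,3,0,0],[-1,0,1,0,0],[-1,0,0,0,0]]]'
python3 -c "
from h import *
where((.047,-.098,.057))
for n in('scene',):
    f=grab_frame(n);cv2.imwrite('pics/%s12.png'%n,f['frame'][:,:,::-1])"
```

```text
time: 14.2
tool_pos: [0.5803, -0.1261, 0.0679]
tool_rot: [0.706, -0.706, -0.032, 0.033]
contact_force: [-0.8, -1.2, 1.2]
gripper_width: -0.002
t14.20 stand xyz mm [ 46.7 -97.7  67.9] twist needed -0.0 w-0.00 F [-0.8 -1.2  1.2]
tool cm [ 0.03  1.09 -0.03]
```

View pics/scene12.png

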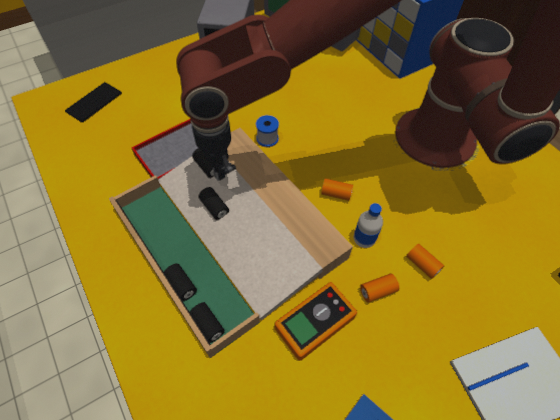

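```bash
python3 -m crank '[[[-1,0,1,0,0],[-1,0,0,-1,0],[-1,0,0,-1,0],[-1,0,0,-1,0],[-1,0,0,-1,0],[-1,0,0,-1,0],[-1,0,0,-1,0],[-1,0,0,-1,0]]]'
python3 -c "
from h import *
where((.047,-.215,.057))
for n in('scene',):
    f=grab_frame(n);cv2.imwrite('pics/%s13.png'%n,f['frame'][:,:,::-1])"
```

```text
time: 15.25
tool_pos: [0.5872, -0.1959, 0.0584]
tool_rot: [-0.706, 0.706, 0.033, -0.033]
contact_force: [-0.6, 1.5, 1.6]
gripper_width: -0.0
t15.25 stand xyz mm [  47.2 -167.8   58.4] twist needed 0.1 w-0.00 F [-0.6  1.5  1.6]
tool cm [-0.02  0.14 -4.72]
```

View pics/scene13.png

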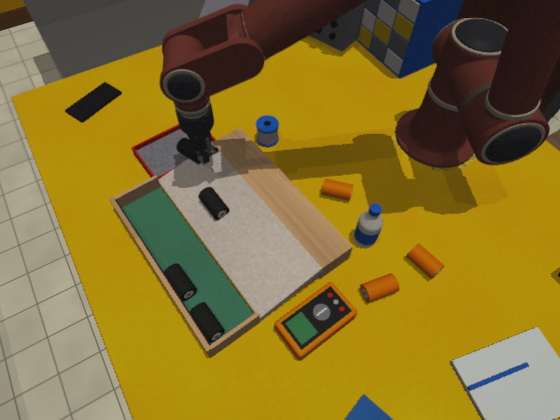

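It slides along in front of the fingers, with its end at about (190,148). I carry on past the edge.

```bash
python3 -m crank '[[[-1,0,0,-1,0],[-1,0,0,-1,0],[-1,0,0,-1,0],[-1,0,0,-1,0],[-1,0,0,-0.9,0],[-1,0,0,0,0],[-1,0,0,0,0]]]'
python3 -c "
from h import *
where((.095,-.1,.11))
for n in('scene','top'):
    f=grab_frame(n);cv2.imwrite('pics/%s14.png'%n,f['frame'][:,:,::-1])"
```

```text
time: 16.18
tool_pos: [0.5916, -0.2439, 0.0582]
tool_rot: [0.706, -0.706, -0.033, 0.033]
contact_force: [0.8, -0.3, 0.0]
gripper_width: 0.002
t16.18 stand xyz mm [  47.2 -216.    58.2] twist needed 0.1 w0.00 F [ 0.8 -0.3  0. ]
tool cm [ 4.79 -5.17 11.59]
```

View pics/scene14.png

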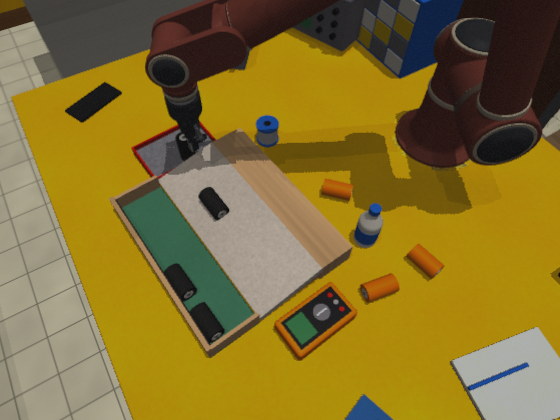

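View pics/top14.png

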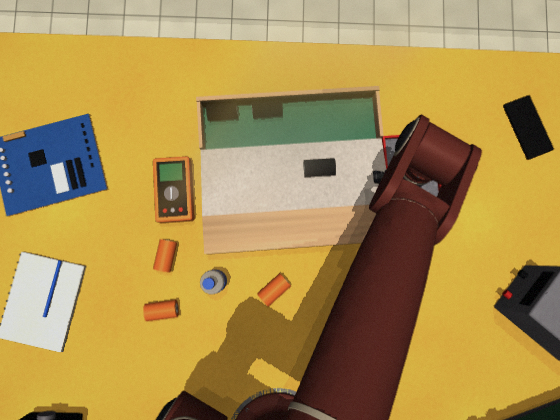

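The fourth has dropped off the edge into the red tray, seen at (185,145). I lift, move to the far side of the third, and look.

```bash
python3 -m crank '[[[-1,0,-4,0,0],[-1,0,-3,2,0],[-1,1.6,0,5,0],[-1,1.6,0,5,0],[-1,1.6,0,5,0],[-1,0,0,5.2,0],[-1,0,3,0,0],[-1,0,0,0,0]]]'
python3 - <<'E'
from h import *
where((.095,.006,.047))
for n in('scene','top'):
    f=grab_frame(n);cv2.imwrite('pics/%s15.png'%n,f['frame'][:,:,::-1])
    cv2.imwrite('pics/%s15c.png'%n,cv2.resize(f['frame'][100:240,110:270] if n=='scene' else f['frame'][80:260,190:450],None,fx=3,fy=3)[:,:,::-1])
E
```

```text
time: 17.27
tool_pos: [0.6166, -0.0172, 0.0955]
tool_rot: [0.707, -0.706, -0.031, 0.035]
contact_force: [-0.4, -0.0, -0.4]
gripper_width: 0.002
t17.27 stand xyz mm [92.8  7.4 95.5] twist needed 0.1 w0.00 F [-0.4 -0.  -0.4]
tool cm [ 0.24  4.85 -0.15]
```

View pics/scene15c.png

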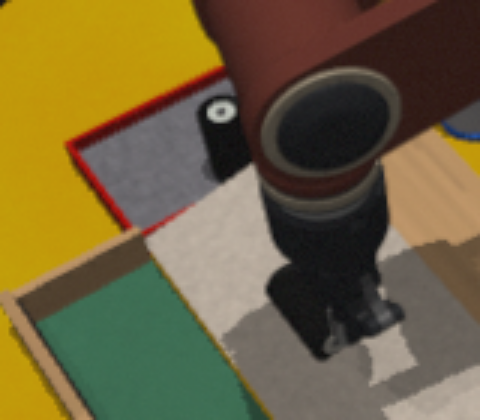

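View pics/top15c.png

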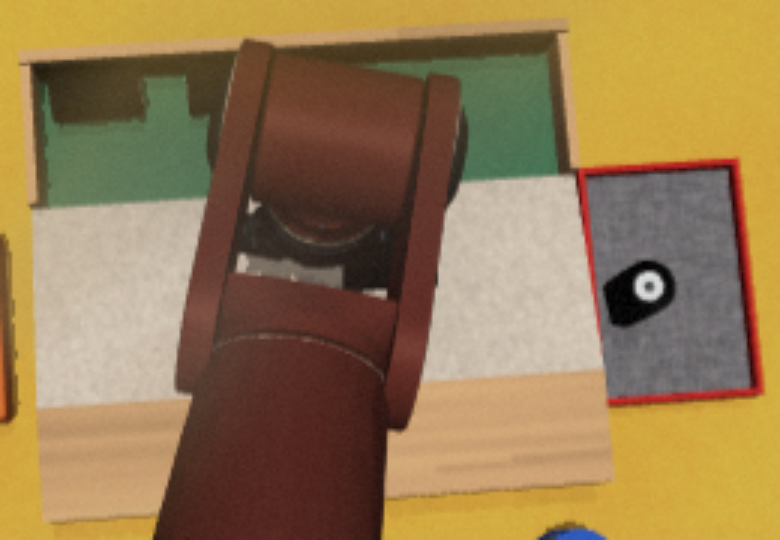

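```bash
python3 - <<'E'
from h import *
f=grab_frame("top");g=grab_frame("scene")
c=lambda p:(np.array(p)+.5)/3-.5+[190,80]
print(st(cast(f,[c((649,286))],.082)), st(cast(g,[(np.array((220,111))+.5)/3-.5+[110,100]],.082)))
def tri(a,b):
    P=[];
    for F,p in((f,a),(g,b)):
        o=F["pose"][:3,3];d=cast(F,[p],0)[0]-o;P.append((o,d/np.linalg.norm(d)))
    A=sum(np.eye(3)-np.outer(d,d) for o,d in P);B=sum((np.eye(3)-np.outer(d,d))@o for o,d in P)
    return np.linalg.solve(A,B)
X=tri(c((649,286)),(np.array((220,111))+.5)/3-.5+[110,100]);print("tri",st(X))
E
```

```text
[[ 0.05788698 -0.24539034  0.082     ]] [[ 0.05822819 -0.24361856  0.082     ]]
tri [[ 0.05788985 -0.24571693  0.0800873 ]]
```

The top view shows the fourth standing on end in the red tray, hub at crop (649,286). That puts it at stand (0.058,-0.245), with its top at z 0.08. It lies between the tray walls with its centre at about 0.047, which is fine. To keep the third from hitting it, I first push the third about 2 cm farther downhill.

```bash
python3 -m crank '[[[-1,-2,0,-3,0],[-1,-2.1,0,-3.1,0],[-1,0,2,0,0],[-1,0,2,0,0],[-1,0,0,0,0],[-1,0.8,0.1,0,0],[-1,0.8,0.15,0,0],[-1,0.8,0.15,0,0]]]'
python3 -c "
from h import *
where((.084,-.054,.05))"
```

```text
time: 18.48
tool_pos: [0.6088, -0.0806, 0.0549]
tool_rot: [-0.706, 0.706, 0.033, -0.033]
contact_force: [-1.4, 0.0, 1.0]
gripper_width: -0.002
t18.48 stand xyz mm [ 79.3 -55.   54.9] twist needed 0.1 w-0.00 F [-1.4  0.   1. ]
tool cm [0.47 0.49 0.1 ]
```

```bash
python3 -m crank '[[[-1,0.4,0.1,0,0],[-1,0,0,0,0],[-1,-1,-1,0,0],[-1,0,-4,3,0],[-1,2,0,3,0],[-1,2,0,0,0],[-1,0,0,0,0]]]'
python3 - <<'E'
from h import *
where((.115,.006,.045))
f=grab_frame('scene');cv2.imwrite('pics/scene16.png',f['frame'][:,:,::-1])
H,S,V=cv2.split(masks(f['frame']))
for c in blobs(V<60,100):
    r=cv2.minAreaRect(c);q=st(cast(f,[r[0]],.05))[0]
    if cv2.contourArea(c)<1500 and -.05<q[0]<.3 and -.35<q[1]<.23: print(np.round(r[0]),np.round(r[1]),round(r[2]),np.round(q,3))
E
```

```text
time: 19.35
tool_pos: [0.6361, -0.0177, 0.1041]
tool_rot: [-0.706, 0.706, 0.033, -0.033]
contact_force: [-0.2, 0.5, 0.1]
gripper_width: 0.002
t19.35 stand xyz mm [112.3   5.2 104.1] twist needed 0.1 w0.00 F [-0.2  0.5  0.1]
tool cm [0.27 5.91 0.08]
[206. 321.] [39. 20.] 56 [0.249 0.172 0.05 ]
[180. 282.] [38. 19.] 54 [0.25  0.069 0.05 ]
[211. 192.] [63. 41.] 83 [ 0.081 -0.083  0.05 ]
[205. 148.] [38. 52.] 76 [ 0.024 -0.208  0.05 ]
```

View pics/scene16.png

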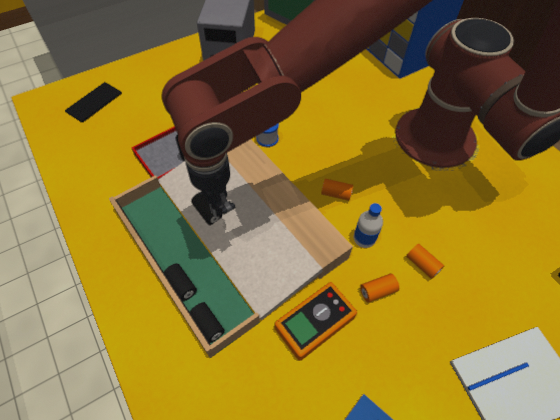

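The third is at about (206,208), just ahead of the fingers along −y. I descend and sweep.

```bash
python3 -m crank '[[[-1,0.3,3,0.2,0],[-1,0,2.8,0,0],[-1,0,0,0,0],[-1,0,0,-1,0],[-1,0,0,-1,0],[-1,0,0,-1,0],[-1,0,0,-1,0],[-1,0,0,-1,0]]]'
python3 -c "
from h import *
where((.115,-.215,.045))
for n in('scene',):
    f=grab_frame(n);cv2.imwrite('pics/%s17.png'%n,f['frame'][:,:,::-1])"
```

```text
time: 20.4
tool_pos: [0.6436, -0.0662, 0.0457]
tool_rot: [-0.706, 0.706, 0.033, -0.033]
contact_force: [-0.2, 0.5, 1.0]
gripper_width: -0.005
t20.40 stand xyz mm [115.3 -43.8  45.7] twist needed 0.0 w-0.00 F [-0.2  0.5  1. ]
tool cm [ -0.04   0.07 -17.12]
```

View pics/scene17.png

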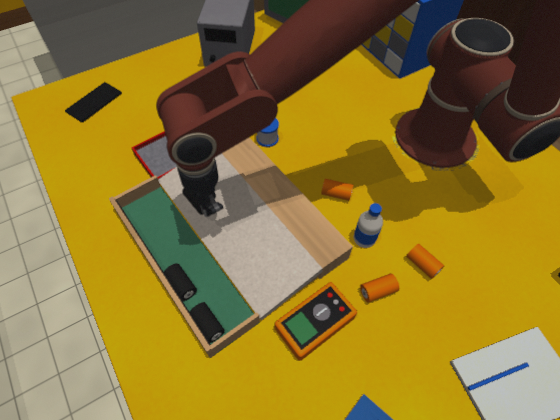

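```bash
python3 -m crank '[[[-1,0,0,-1.1,0],[-1,0,0,-1.1,0],[-1,0,0,-1.1,0],[-1,0,0,-1.1,0],[-1,0,0,-1.1,0],[-1,0,0,-1.1,0],[-1,0,0,-1.1,0],[-1,0,0,-1.1,0]]]'
python3 -c "
from h import *
where((.115,-.215,.045))
for n in('scene','top'):
    f=grab_frame(n);cv2.imwrite('pics/%s18.png'%n,f['frame'][:,:,::-1])"
```

```text
time: 21.45
tool_pos: [0.6515, -0.1538, 0.0452]
tool_rot: [0.706, -0.706, -0.033, 0.033]
contact_force: [-0.6, 1.2, -0.2]
gripper_width: 0.001
t21.45 stand xyz mm [ 115.  -131.8   45.2] twist needed 0.1 w0.00 F [-0.6  1.2 -0.2]
tool cm [-0.01  0.02 -8.32]
```

View pics/scene18.png

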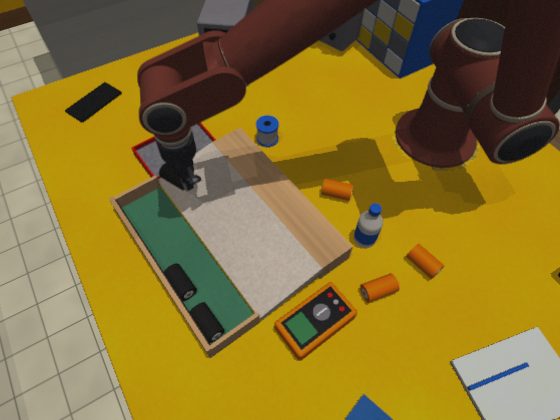

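View pics/top18.png

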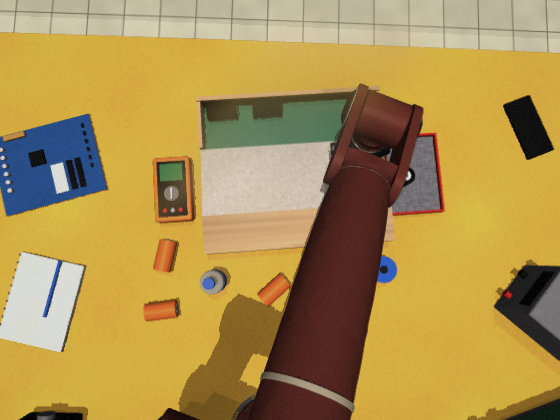

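The third slides along at about (170,175). I continue over the edge.

```bash
python3 -m crank '[[[-1,0,0,-1.1,0],[-1,0,0,-1.1,0],[-1,0,0,-1.1,0],[-1,0,0,-1.1,0],[-1,0,0,-1.1,0],[-1,0,0,-1.1,0],[-1,0,0,-1.1,0],[-1,0,0,-0.8,0]]]'
python3 -m crank '[[[-1,0,0,0,0],[-1,0,0,0,0]]]'
python3 -c "
from h import *
where((.115,-.215,.045))
for n in('scene','top'):
    f=grab_frame(n);cv2.imwrite('pics/%s19.png'%n,f['frame'][:,:,::-1])"
```

```text
time: 22.55
tool_pos: [0.6593, -0.2384, 0.0452]
tool_rot: [0.706, -0.706, -0.033, 0.033]
contact_force: [-0.4, 1.1, 0.5]
gripper_width: -0.001
time: 22.8
tool_pos: [0.6593, -0.2375, 0.0452]
tool_rot: [0.706, -0.706, -0.033, 0.033]
contact_force: [0.2, 0.4, 0.1]
gripper_width: -0.001
t22.80 stand xyz mm [ 115.2 -215.9   45.2] twist needed 0.1 w-0.00 F [0.2 0.4 0.1]
tool cm [-0.02  0.02  0.09]
```

View pics/scene19.png

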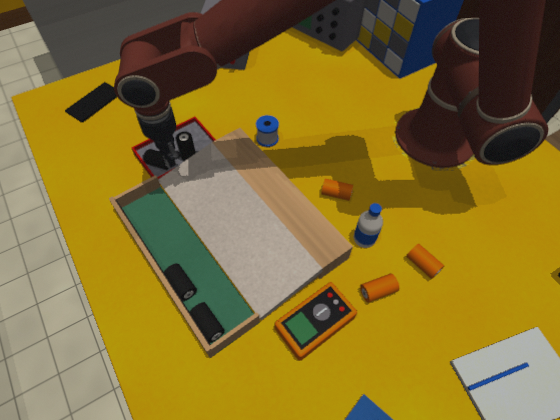

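View pics/top19.png

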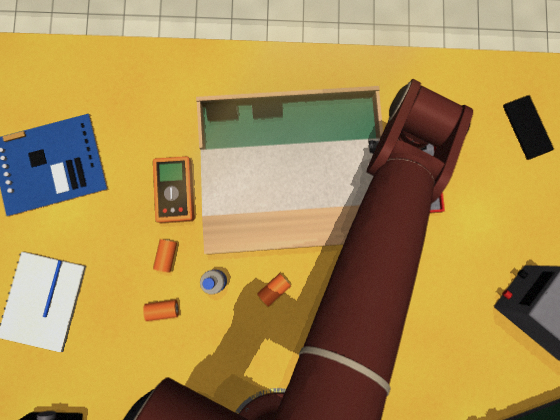

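The third is in the tray at (157,160), beside the standing fourth at (184,143). I retreat up and back over the ramp for a clear view.

```bash
python3 -m crank '[[[-1,0,-2,1,0],[-1,0,-5,1,0],[-1,0,-4,4,0],[-1,-1,-3,5,0],[-1,-1,0,5,0],[-1,-1,0,5,0],[-1,-2,0,5,0],[-1,-2,0,4,0]]]'
python3 -m crank '[[[-1,-2,0,3,0],[-1,0,0,0,0],[-1,0,0,0,0]]]'
python3 - <<'E'
from h import *
where()
for n in('scene','top'):
    f=grab_frame(n);cv2.imwrite('pics/%s20.png'%n,f['frame'][:,:,::-1])
    cv2.imwrite('pics/%s20c.png'%n,cv2.resize(f['frame'][100:220,110:250] if n=='scene' else f['frame'][80:260,190:450],None,fx=3,fy=3)[:,:,::-1])
E
```

```text
time: 23.9
tool_pos: [0.5611, 0.0569, 0.1873]
tool_rot: [0.706, -0.706, -0.034, 0.032]
contact_force: [-0.4, 0.4, 0.3]
gripper_width: -0.002
time: 24.28
tool_pos: [0.5396, 0.0827, 0.1867]
tool_rot: [-0.706, 0.706, 0.034, -0.032]
contact_force: [0.2, -0.1, -1.5]
gripper_width: 0.003
t24.27 stand xyz mm [ 25.4 113.9 186.7] twist needed 0.1 w0.00 F [ 0.2 -0.1 -1.5]
```

View pics/scene20.png

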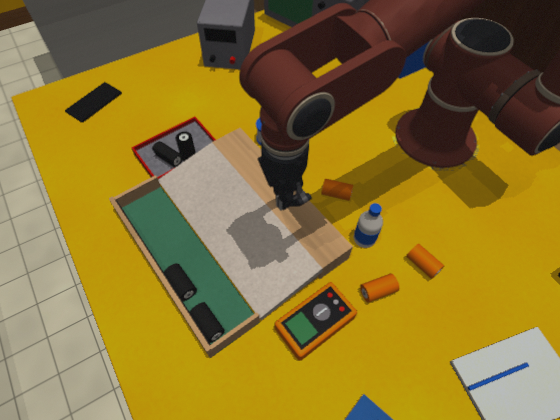

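View pics/top20c.png

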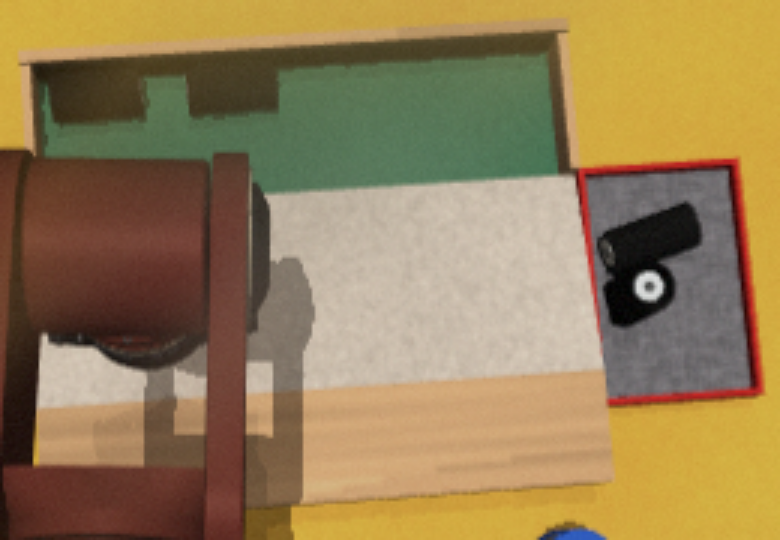

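View pics/scene20c.png

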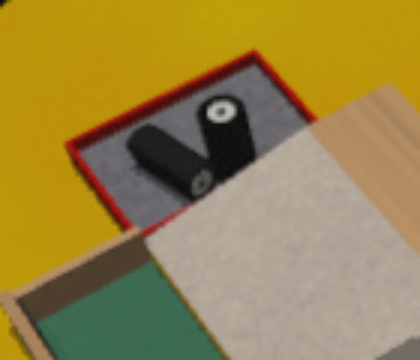

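```bash
python3 -m crank '[[[-1,0,0,0,0],[-1,0,0,0,0],[-1,0,0,0,0],[-1,0,0,0,0]]]'
python3 - <<'E'
from h import *
f=grab_frame("top");g=grab_frame("scene")
o=cv2.imread('pics/top20.png')[:,:,::-1].astype(int)
print("max diff tray",np.abs(o-f["frame"].astype(int))[130:215,385:445].mean(), "catch",np.abs(o-f["frame"].astype(int))[95:150,200:380].mean())
c=lambda p:(np.array(p)+.5)/3-.5+[190,80]
tc=lambda x:np.round(x-np.array([.07,-.281,0]),3)
print("lying, reject frame",tc(st(cast(f,[c((650,236)),c((608,252)),c((690,220))],.032))))
print("standing top, reject frame",tc(st(cast(f,[c((649,286))],.082))))
d=lambda p:(np.array(p)+.5)/3-.5+[110,100]
print("scene lying",tc(st(cast(g,[d((172,160))],.032))))
H,S,V=cv2.split(masks(g['frame']))
for k in blobs(V<60,100):
    r=cv2.minAreaRect(k);q=st(cast(g,[r[0]],.03))[0]
    if q[0]>.16 and q[0]<.3 and abs(q[1])<.22: print("catch",np.round(q,3))
i=grab_frame("scene");print(np.round(st(cast(i,[(172,190)],0)),2))
# bystanders: top masks in start and now
a=cv2.imread('pics/scene0.png')[:,:,::-1];
for n,(x0,x1,y0,y1) in dict(mm=(270,360,280,360),bottle=(352,386,200,250),spool=(252,264,112,150)).items():
    print(n,np.abs(a.astype(int)-g['frame'])[y0:y1,x0:x1].mean())
E
```

```text
time: 24.88
tool_pos: [0.5392, 0.0824, 0.1852]
tool_rot: [-0.706, 0.706, 0.033, -0.033]
contact_force: [0.5, 1.6, -0.3]
gripper_width: -0.003
max diff tray 2.255686274509804 catch 2.2123232323232322
lying, reject frame [[ 0.036  0.015  0.032]
 [ 0.025  0.049  0.032]
 [ 0.047 -0.018  0.032]]
standing top, reject frame [[-0.012  0.036  0.082]]
scene lying [[0.033 0.017 0.032]]
catch [0.248 0.165 0.03 ]
catch [0.249 0.059 0.03 ]
[[ 0.14 -0.18  0.  ]]
mm 11.451666666666666
bottle 12.32843137254902
spool 21.47733918128655
```

```bash
python3 - <<'E'
from h import *
for n,(x0,x1,y0,y1),c in (("mm",(270,360,280,360),"scene"),("bottle",(352,386,200,250),"scene"),("mm",(145,200,150,228),"top"),("bottle",(195,230,265,300),"top"),("spool",(362,402,250,290),"top")):
    a=cv2.imread(f'pics/{c}0.png',0)[y0:y1,x0:x1];b=cv2.cvtColor(grab_frame(c)["frame"],cv2.COLOR_RGB2GRAY)
    r=cv2.matchTemplate(b[y0-8:y1+8,x0-8:x1+8],a,cv2.TM_CCOEFF_NORMED);_,v,_,l=cv2.minMaxLoc(r);print(c,n,round(v,3),l[0]-8,l[1]-8)
E
```

```text
scene mm 1.0 0 0
scene bottle 0.925 0 0
top mm 0.561 0 0
top bottle 0.136 8 -5
top spool 0.998 0 0
```

No bystander has shifted by a pixel in any view where it is visible; in the top view the arm now covers the bottle. All four rollers are at rest and in place, so I hand in.

```bash
python3 -c "
from plant import *
print(job_done())"
```

```text
the job is handed in; nothing more can be done
None
```

The roll-check is finished and handed in at about 25 s of the 72 s. Both round rollers are in the green catch tray and both worn ones are in the red reject tray.

- **Trying the rollers:** I pushed all four over the crest with the half-open fingers. The two on the left in the top view rolled down by themselves, and I had stopped pushing within about 30 mm past the crest. The other two stayed on the ramp, released and at rest, before I swept anything.
- **Sweeping:** I swept the two worn ones sideways off the open edge one at a time. Before sweeping the second, I pushed it about 2 cm farther downhill so it would miss the first.
- **Last checks, rollers:** In the stand frame the round ones are at (0.248, 0.165) and (0.249, 0.059). In the reject tray frame, one worn roller lies at (0.036, 0.015). The other stands on end at (-0.012, 0.036), with its centre at about 47 mm, inside the limits. Views 0.6 s apart showed no movement, and the arm was clear of everything.
- **Last checks, bystanders:** The multimeter, bottle and spool showed no shift. The bottle was covered by the arm in the top view, so I could confirm it only in the scene view. The multimeter's top-view match was weak (0.56), but in the scene view it matched exactly. The bottle's scene match was 0.93.

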